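Reset the rings of the recipe-card lever arch board

ROBOT

A 7-joint arm with a two-finger parallel gripper is mounted at the origin on a cart in front of the work surface, level with it; the furniture and walls round the work are solid. World frame = base frame: x ahead of the robot, y to its left, z up, the work surface at z = 0. Lengths are in m, angles in rad, forces in N, time in s.
With the tool pointing down it reaches from about 0.35 to 0.9 m from the base axis. Payload 8.1 kg.
Tool frame: the origin (TCP) lies at the very end of the fingers, on their centre line; the grasp point (between the pads) lies 19 mm behind it (bot.grip_depth is the z of the grasp point in the tool frame, in m); z points along the fingers, y is the line along which they close (so a half turn about z gives the same grasp; the last joint's range is limited). The gripper opens to 92 mm and grips with 3 to 60 N. Pads are 19 mm wide; open, the fingers measure 130 mm over their backs; the gripper's body (75 mm by 190 mm) begins 47 mm behind the grasp point.
Start: joints at [-1.334, 0.434, 0.025, 1.573, -0.012, 1.134, -0.075], TCP at [0.208, 0.589, 0.227] pointing down, gripper open.
Joint ranges: [-2.62, 2.62], [-0.44, 2.09], [-1.27, 1.32], [0.08, 2.57], [-1.32, 4.46], [0.12, 2], [-2.74, 2.74]. Speed limits (rad/s): [2.22, 2.22, 3.01, 3.01, 3.14, 3.14, 3.14].

INTERFACE

Orientations are given as a unit quaternion [x, y, z, w].
In Python, from cell import bot, snapshot, get_calibration, ticket, boxes_of, cut_out, spot_point gives the robot as it stands.
- The arm moves only by the tool play_rows, never from a script. Its argument "commands" is one flat list of numbers, 4 for each row, row after row: the shift along the tool's x, y, z as a fraction of full scale, then the turn about the tool's z as a fraction of full scale. In form: [x, y, z, roll, x, y, z, roll, ...]. A call has 1 to 10 rows; each row is the pose to reach, as a shift and turn from the pose commanded when the call began, along the tool's axes at that moment; what a row does not reach only later rows make up. Full scale, the value 1, is 500 mm for a shift and 30 degrees for a turn. A row lasts 1/10 s, in which the tool goes at most 50 mm and 8.59 degrees, less where a joint would pass 70% of its speed; a pose out of reach is approached as far as the arm can. A call with a number of a shift or a turn outside -1 to 1 is refused whole. A call with a gripper value outside its range is refused whole. "gripper" is the closure, from 0 (fully open) to 1 (shut), set as the call begins (left out, the last holds). The fingers move at their own pace and stop on an object; "newtons" is the grip in N (left out, the last holds). Time passes only in rows, so rows that repeat a pose let the fingers close. It gives the time, the measured TCP pose, the force, the opening and the grip force at its end, in the units of the state.
- bot.read_state(): the state, without advancing time (a new reading comes with each control period).
- snapshot(name): name is "side" or "top"; returns the picture (400x640x3 uint8, blue, green, red); there is no depth.
- get_calibration(name): a dict with "camera_matrix" (3x3 intrinsics, pixels), "dist" ([k1, k2, p1, p2, k3] as OpenCV has them; the pictures are not rectified), "R" (3x3) and "t" (3): a world point X has camera coordinates R X + t. Camera axes: x right, y down, z forward; pixel columns grow to the right and rows downward; lengths in m; the calibration is good to about 2 mm. A picture is of the moment at which its call begins. get_calibration takes no time and is no camera call.
- ticket.close_job(): hands the job in; it is judged then, once.
Trained networks look in the newest picture that a camera, given by its name, has taken for a name from the list of things; names that differ only in an ending like _2 or _b are one class to them, and where a whole thing is asked for, a point or a joint stands for the part that bears it (a point fixed in the world has none). Each returns a list of dicts, best first, with "score" (0 to 1); they miss things now and then, are a little off and sometimes report something else, mostly with a low value. They report only what shows in the picture. A call takes as long as a camera call.
- boxes_of(camera, label): "point" ([column, row] in pixels, amid what is visible of it).
- cut_out(camera, label): "region" (400x640 bool, what is visible of it) and "point" ([column, row] in pixels, amid what is visible of it).
- spot_point(camera, label): "point" ([column, row] in pixels: a listed point, or the origin of a listed thing).
The state is a dict: "t": time; "qpos": joint angles; "qvel": joint speeds; "joint_torque": joint torques, N m; "ee_pos": TCP position; "ee_rot": TCP orientation; "wrist_force": force on the tool from outside, world axes, zero at the start; "wrist_torque": the same for the moment, N m; "width": finger opening in m; "grasp_force": force on a finger pad.
Only numpy, scipy, OpenCV 4.12 (cv2) and the standard library are available. Lean on these libraries where they do the work, as an engineer would, in place of code of your own. Each camera call takes 0.05 s, during which the arm holds its last target. There are 200 camera calls.

TASK

Two lever arch boards lie on the worktop, one holding a stack of recipe cards and one empty. The rings of the one with the cards were not shut properly: lift its lever right up so that the rings spring fully open, then press the lever down flat again so that the rings are properly closed. Do not move the lever of the empty board.

Things in the scene. Friction and masses are not known exactly. Their poses are not given: they have to be found in the camera images.
- card_lever (a joint): Angle (rad) of the steel lever on the board with the white recipe cards: 0 = pressed flat (level, at its stop, rings closed), 1.05 = right up (at its stop, rings open). Starts a little proud, at 0.15 to 0.3. Below about 0.45 friction holds it where it is left; above about 0.65 a spring pushes it up to 1.05 by itself. Pressing its end down takes about 4 N.
- card_grip (a point): Centre of the rolled steel bar (12 mm thick, 24 mm long, parallel to the lever's axis) at the lever's free end, 75 mm from the axis; the lever is a strip 14 mm wide. Lever flat, it is 34 mm above the worktop, 29 mm above the board, with 40 mm free all round. Pinch its two ends from above; the lever turns freely between the fingers while the bar rises in an arc towards the axis.
- card_hinge (a point): Middle of the lever's axis, 34 mm above the worktop, on the fixed black board (235 x 160 x 5 mm) with the stack of white cards (98 x 140 mm). y along the axis; -x level towards the lever's free end; +x towards rings and cards; z up. The two rings, 40 mm left and right of the lever, reach 70 mm above the worktop; open, they lean 21 mm past the axis to the lever's side.
- empty_grip (a point): Centre of the same rolled bar at the free end of the lever on the other board, which is alike but holds no cards. Leave this lever as it is.

How it is judged:
By the outcome, as a careful person would: the job done as asked, in the order asked, and still so for the second after the job is handed in, with the robot touching nothing.
It also fails if it takes over 38 s, if anything falls off the work surface, if the arm or the gripper's body presses on something with over 40 N, if the wrist force passes 120 N, or if a joint passes its speed limit or range.

## Working session

There is one attempt and no reset: what is moved stays moved. The work goes in short steps, Python scripts to look and compute and a tool call to move; the robot and the scene stay as the last step left them, time stands still between calls to the robot, and variables do not carry over. Pictures are saved under pics/ and viewed, at most 10 in all, crops included, and the job is handed in when it is done.

Besides the shell and the picture viewer there is one more tool, called as name(argument=value, ...) on one line, values as JSON. play_rows: Moves the arm, as the interface text tells. Its arguments: {"type":"object","properties":{"commands":{"type":"array"},"gripper":{"type":"number"},"newtons":{"type":"number"}},"required":["commands"]}

```bash
mkdir -p pics
cat > h.py <<'E'
import numpy as np, cv2
from cell import bot, snapshot, get_calibration, ticket, boxes_of, cut_out, spot_point
from scipy.spatial.transform import Rotation as Rot
def ray(c,p):
    k=get_calibration(c);R=np.array(k["R"]);t=np.array(k["t"])
    u=cv2.undistortPoints(np.array([[p]],float),np.array(k["camera_matrix"]),np.array(k["dist"]))[0,0]
    return -R.T@t, R.T@np.array([u[0],u[1],1])
def atz(c,p,z):
    o,d=ray(c,p);return o+d*(z-o[2])/d[2]
def tri(ps):
    A=np.zeros((3,3));b=np.zeros(3);L=[]
    for c,p in ps:
        o,d=ray(c,p);d=d/np.linalg.norm(d);M=np.eye(3)-np.outer(d,d);A+=M;b+=M@o;L.append((M,o))
    x=np.linalg.solve(A,b);return x,[np.linalg.norm(M@(x-o)) for M,o in L]
E
python3 - <<'E'
from h import *
for c in("side","top"):
    cv2.imwrite(f"pics/{c}0.png",snapshot(c))
    for l in("card_grip","card_hinge","empty_grip"):
        for r in spot_point(c,l)[:3]: print(c,l,np.round(r["point"],1),round(r["score"],2),np.round(atz(c,r["point"],.045 if 'grip' in l else .034),3))
s=bot.read_state();print(s["t"],s["ee_pos"],Rot.from_quat(s["ee_rot"]).as_matrix().round(3),s["width"])
E
```

```text
side card_grip [363.4 265.9] 0.73 [ 0.472 -0.233  0.045]
side card_hinge [398.1 261.8] 0.66 [ 0.553 -0.249  0.034]
side empty_grip [266.9 186.7] 0.54 [0.468 0.251 0.045]
side empty_grip [398.4 266.5] 0.52 [ 0.532 -0.274  0.045]
top card_grip [431.2 224.4] 0.75 [ 0.468 -0.237  0.045]
top card_hinge [436.7 193.8] 0.83 [ 0.541 -0.258  0.034]
top empty_grip [213.2 230.6] 0.74 [0.456 0.26  0.045]
0.4 [0.20831391 0.58918294 0.2266217 ] [[-0.943  0.333 -0.   ]
 [ 0.333  0.943 -0.   ]
 [-0.    -0.    -1.   ]] 0.09166712435163663
```

View pics/side0.png

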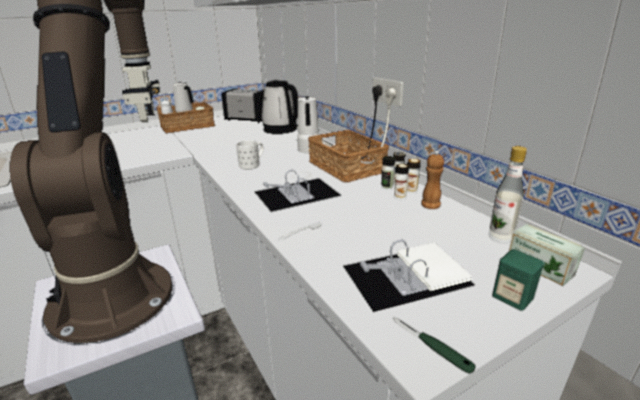

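View pics/top0.png

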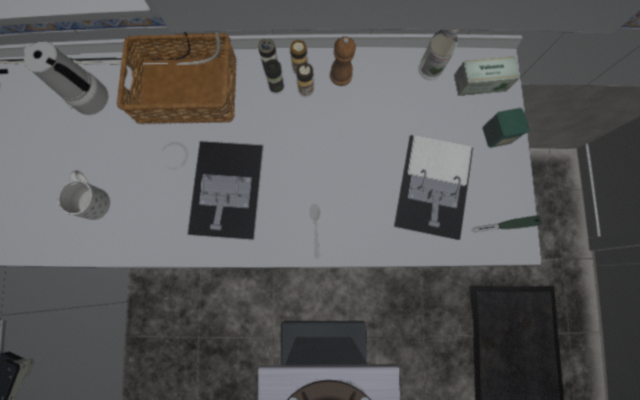

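The side and top pictures agree. The card board is on the right, with its lever bar near (431,224) in top and (363,266) in side. The empty board is on the left, with its bar near (213,230) in top. Next I measure the board's yaw.

Run:
```python
from h import *
im=cv2.imread("pics/top0.png")
m=np.zeros(im.shape[:2],np.uint8);m[130:245,385:480]=(im[130:245,385:480].max(2)<60)*255
n,l,st,_=cv2.connectedComponentsWithStats(m);i=1+st[1:,4].argmax()
pts=np.argwhere(l==i)[:,::-1].astype(float)
W=np.array([atz("top",p,.005)[:2] for p in pts])
r=cv2.minAreaRect(W.astype(np.float32)*1000);print("rect mm",r,cv2.boxPoints(r))
g,e=tri([("top",(431.2,224.4)),("side",(363.4,265.9))]);print("grip",g.round(4),e)
h,e=tri([("top",(436.7,193.8)),("side",(398.1,261.8))]);print("hinge",h.round(4),e)
c=cv2.resize(im[130:245,385:480],None,fx=5,fy=5,interpolation=cv2.INTER_CUBIC);cv2.imwrite("pics/crop.png",c)
```

```text
rect mm ((566.1889038085938, -261.00506591796875), (155.20701599121094, 228.81402587890625), 77.7660903930664) [[ 437.93558 -312.60303]
 [ 661.55334 -361.08948]
 [ 694.44226 -209.4071 ]
 [ 470.82446 -160.92065]]
grip [ 0.4682 -0.237   0.0484] [np.float64(0.0012517377055120049), np.float64(0.0012517377055120261)]
hinge [ 0.5419 -0.2569  0.0421] [np.float64(0.003010412790940049), np.float64(0.0030104127909400336)]
```

View pics/crop.png

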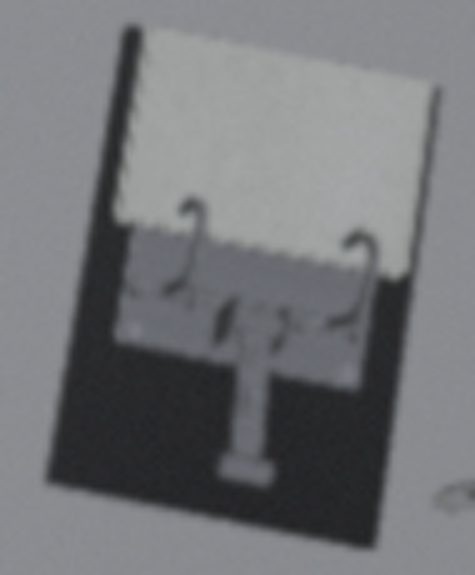

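play_rows(commands=[-0.52,-0.7,0,0,-0.52,-0.7,0,0,-0.52,-0.7,0,0,-0.52,-0.7,0,0,-0.52,-0.7,0,0,-0.52,-0.7,0,0,-0.52,-0.7,0,0,-0.52,-0.7,0,0,-0.52,-0.7,0,0,-0.52,-0.7,0,0], gripper=0.45)

```text
t: 1.4
ee_pos: [0.3378, 0.1681, 0.227]
ee_rot: [0.172, 0.985, -0.0, 0.0]
wrist_force: [-1.3, -0.6, 0.3]
width: 0.0504
grasp_force: 0.0
```

play_rows(commands=[-0.52,-0.7,0.1,-0.24,-0.52,-0.7,0.1,-0.24,-0.52,-0.7,0.1,-0.24,-0.52,-0.7,0.1,-0.24,-0.52,-0.7,0.1,-0.24,-0.52,-0.7,0.1,-0.24,-0.52,-0.7,0.1,-0.24,-0.52,-0.7,0.1,-0.24,-0.52,-0.7,0.1,-0.24,-0.52,-0.7,0.1,-0.24])

```text
t: 2.4
ee_pos: [0.4659, -0.2502, 0.1764]
ee_rot: [0.11, 0.994, -0.002, 0.0]
wrist_force: [-0.5, -0.1, -0.6]
width: 0.0505
grasp_force: 0.0
```

Run:
```python
from h import *
a=snapshot("top")[150:250,380:490];b=snapshot("side")[220:310,310:470]
cv2.imwrite("pics/hover.png",np.hstack([cv2.resize(a,(440,400),interpolation=2),cv2.resize(b,(355,200),interpolation=2).repeat(2,0)]))
s=bot.read_state();R=Rot.from_quat(s["ee_rot"]).as_matrix();print(R.round(3),s["ee_pos"])
for c in("side","top"):
  for r in spot_point(c,"card_grip")[:2]: print(c,r["point"],r["score"])
def proj(c,X):
    k=get_calibration(c);return cv2.projectPoints(np.array([X],float),cv2.Rodrigues(np.array(k["R"]))[0],np.array(k["t"]),np.array(k["camera_matrix"]),np.array(k["dist"]))[0].ravel().round(1)
for X in [(.469,-.243,.048),(.469,-.237,.048),(.542,-.258,.034)]: print(X,proj("top",X),proj("side",X))
print((R.T@(np.array([.469,-.243,.05+.0])-s["ee_pos"])).round(4))
```

```text
[[-0.977  0.215 -0.001]
 [ 0.215  0.977 -0.   ]
 [ 0.001 -0.    -1.   ]] [ 0.46522215 -0.24463035  0.17622384]
side [365.1, 266.2] 0.44
side [267.9, 185.1] 0.3
top [431.4, 225.1] 0.58
(0.469, -0.243, 0.048) [434.  223.6] [364.9 267.5]
(0.469, -0.237, 0.048) [431.4 223.6] [363.1 266.1]
(0.542, -0.258, 0.034) [436.8 193.4] [396.8 265.6]
[-0.0035  0.0024  0.1262]
```

View pics/hover.png

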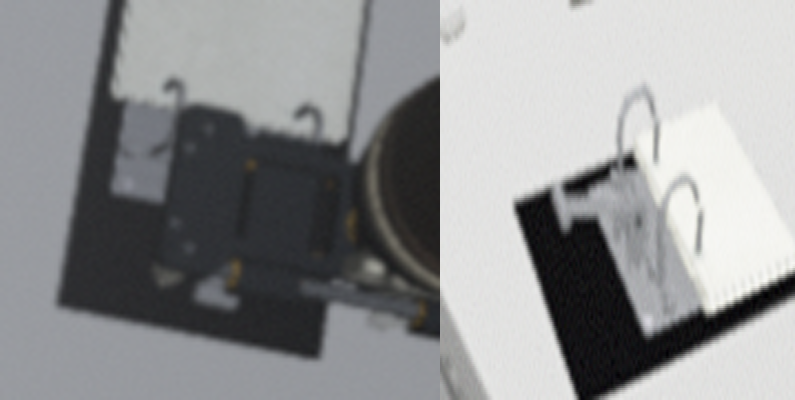

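Bar is at about (434,224) in top, right below the gripper, and the side picture agrees. I descend in steps and pinch.

play_rows(commands=[-0.006,0.003,0.08,0,-0.006,0.003,0.16,0,-0.006,0.003,0.22,0,-0.006,0.003,0.26,0,-0.006,0.003,0.28,0,-0.006,0.003,0.29,0,-0.006,0.003,0.29,0,-0.006,0.003,0.29,0])

```text
t: 3.4
ee_pos: [0.4692, -0.2432, 0.0327]
ee_rot: [0.107, 0.994, -0.0, 0.001]
wrist_force: [-1.3, 0.3, 0.4]
width: 0.0505
grasp_force: 0.0
```

play_rows(commands=[0,0,0,0,0,0,0,0,0,0,0,0,0,0,0,0,0,0,0,0,0,0,0,0], gripper=1, newtons=25)

```text
t: 4.0
ee_pos: [0.4691, -0.2406, 0.0316]
ee_rot: [0.106, 0.994, 0.002, -0.0]
wrist_force: [3.3, 8.1, 0.0]
width: 0.0231
grasp_force: 25.0
```

play_rows(commands=[-0.002,0.006,-0.008,0,-0.006,0.006,-0.022,0,-0.015,0.006,-0.042,0,-0.028,0.006,-0.061,0,-0.042,0.006,-0.078,0,-0.06,0.006,-0.092,0,-0.072,0.006,-0.1,0,-0.074,0.006,-0.102,0,-0.074,0.006,-0.102,0])

```text
t: 4.9
ee_pos: [0.5033, -0.2479, 0.0815]
ee_rot: [0.107, 0.994, 0.0, -0.002]
wrist_force: [-1.4, -3.4, -18.8]
width: 0.0236
grasp_force: 25.0
```

Run:
```python
from h import *
b=snapshot("side")[200:310,310:490]
cv2.imwrite("pics/up.png",cv2.resize(b,None,fx=4,fy=4,interpolation=2))
s=bot.read_state();print(s["ee_pos"],s["wrist_force"],s["width"],s["grasp_force"])
```

```text
[ 0.50334597 -0.24789647  0.08151662] [ -1.63213498  -3.74278607 -20.52533519] 0.023373580103221367 24.99753713607788
```

View pics/up.png

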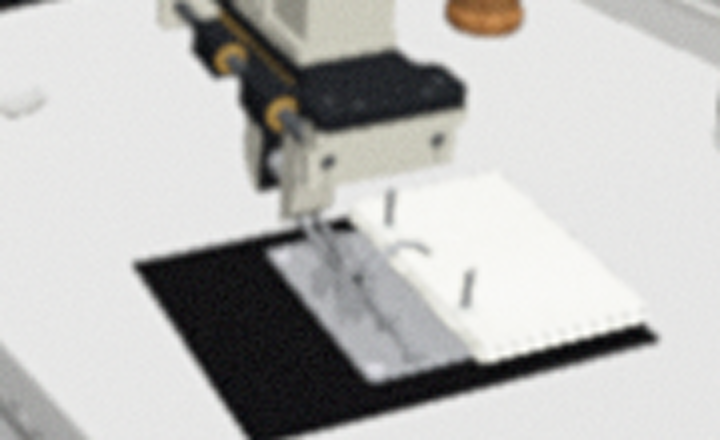

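The rings are open, with the left ring leaning back and bare stubs at the cards. The pull against the stop is 20 N. I ease the fingers briefly so the spring settles the lever at its stop, then re-pinch and bring it down.

play_rows(commands=[0,0,0,0,0,0,0,0,0,0,0,0,0,0,0,0], gripper=0.6)

```text
t: 5.35
ee_pos: [0.5063, -0.2482, 0.0836]
ee_rot: [0.107, 0.994, 0.0, 0.001]
wrist_force: [-0.4, 0.3, 0.4]
width: 0.0366
grasp_force: 0.0
```

play_rows(commands=[0,0,0,0,0,0,0,0,0,0,0,0,0,0,0,0], gripper=1, newtons=30)

```text
t: 5.75
ee_pos: [0.5054, -0.2484, 0.0829]
ee_rot: [0.107, 0.994, -0.0, 0.0]
wrist_force: [-0.4, 0.2, 1.2]
width: 0.0231
grasp_force: 30.0
```

play_rows(commands=[0.019,0,0.016,0,0.035,0,0.031,0,0.049,0,0.049,0,0.06,0,0.068,0,0.069,0,0.089,0,0.074,0,0.111,0,0.075,0,0.133,0,0.075,0,0.138,0,0.075,0,0.138,0,0.075,0,0.138,0])

```text
t: 6.75
ee_pos: [0.4688, -0.2404, 0.0145]
ee_rot: [0.107, 0.994, 0.0, 0.0]
wrist_force: [-7.5, 1.5, 28.4]
width: 0.0235
grasp_force: 30.0
```

play_rows(commands=[0,0,-0.006,0,0,0,-0.006,0,0,0,-0.006,0,0,0,-0.006,0,0,0,-0.05,0,0,0,-0.12,0,0,0,-0.12,0,0,0,-0.12,0], gripper=0.45)

```text
t: 7.55
ee_pos: [0.4691, -0.24, 0.0739]
ee_rot: [0.107, 0.994, 0.0, 0.001]
wrist_force: [0.3, 0.4, -1.1]
width: 0.0501
grasp_force: 0.0
```

play_rows(commands=[0,0,0,0,0,0,0,0,0,0,0,0,0,0,0,0,0,0,0,0], gripper=1)

```text
t: 8.05
ee_pos: [0.4685, -0.2402, 0.0735]
ee_rot: [0.107, 0.994, 0.0, -0.0]
wrist_force: [0.0, 0.3, -0.3]
width: 0.0154
grasp_force: 0.0
```

Fingers are still closing, and I now press to TCP z of about 0.039.

play_rows(commands=[0,0,0,0,0,0,0.02,0,0,0,0.045,0,0,0,0.06,0,0,0,0.066,0,0,0,0.07,0,0,0,0.07,0,0,0,0.07,0])

```text
t: 8.85
ee_pos: [0.4679, -0.2398, 0.0392]
ee_rot: [0.107, 0.994, 0.001, -0.0]
wrist_force: [-5.2, 4.1, 16.7]
width: 0.0004
grasp_force: 8.4
```

play_rows(commands=[0,0,-0.1,0,0,0,-0.2,0,0.05,0.05,-0.3,0,0.1,0.15,-0.3,0,0.1,0.25,-0.3,0,0.1,0.35,-0.3,0,0.1,0.4,-0.3,0,0.1,0.4,-0.3,0,0.1,0.4,-0.3,0])

```text
t: 9.75
ee_pos: [0.4623, -0.0336, 0.1885]
ee_rot: [0.106, 0.994, -0.0, -0.0]
wrist_force: [0.0, 0.1, -0.8]
width: 0.0006
grasp_force: 0.0
```

Run:
```python
from h import *
a=snapshot("top")[150:250,380:480];b=snapshot("side")[220:310,320:480]
cv2.imwrite("pics/end.png",np.vstack([cv2.resize(a,(300,300),interpolation=2).copy() if 0 else cv2.copyMakeBorder(cv2.resize(a,(300,300),interpolation=2),0,0,0,233,0),cv2.resize(b,(533,300),interpolation=2)]))
s=bot.read_state();print(s["t"],s["ee_pos"],s["wrist_force"])
```

```text
9.85 [ 0.46199938 -0.03534838  0.18860681] [-0.05091708 -0.87133875 -0.40872046]
```

View pics/end.png

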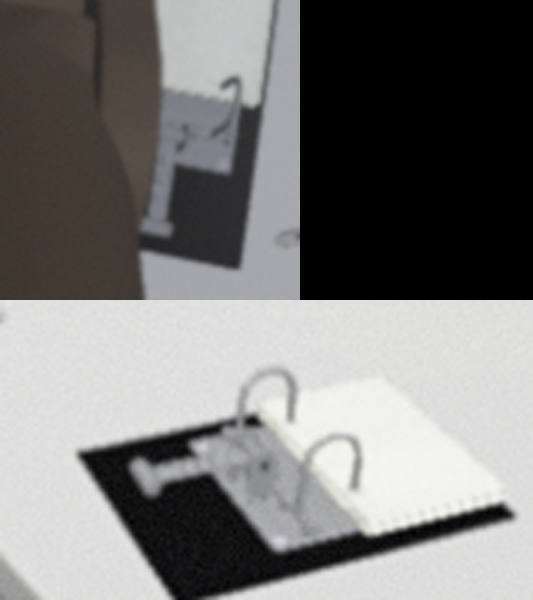

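The lever lies flat, with its bar near (365,269) in side. Both rings reach down to the cards, and the robot is clear.

```bash
python3 -c "
from cell import ticket;print(ticket.close_job())"
```

```text
the job is handed in; nothing more can be done
None
```

The card board's lever was lifted to its upper stop so the rings opened, then pressed flat again with the rings closed; the empty board was never touched, and the job was handed in at about 10 s.

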